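Put a rinsed mixing cup on its drying peg and shut the cabinet

ROBOT

A 6-joint arm with a two-finger parallel gripper is mounted at the origin on the work surface. World frame = base frame: x ahead of the robot, y to its left, z up, the work surface at z = 0. Lengths are in m, angles in degrees, forces in N, time in s.
With the tool pointing down it reaches from about 0.275 to 0.825 m from the base axis. Payload 4.9 kg.
Tool frame: the origin (TCP) lies at the very end of the fingers, on their centre line; the grasp point (between the pads) lies 19 mm behind it; z points along the fingers, y is the line along which they close (so a half turn about z gives the same grasp; the last joint's range is limited). The gripper opens to 85 mm and grips with 20 to 120 N. Pads are 22 mm wide; open, the fingers measure 114 mm over their backs; the gripper's body (76 mm by 85 mm) begins 54 mm behind the grasp point. The pads swing forward as they close: fully open they stand 13 mm farther back than shut.
Start: joints at [65.936, 18.69, -11.035, 60.275, 0, 82.311], TCP at [0.155, 0.528, 0.231] pointing down, gripper open.
Joint ranges: [-152.03, 152.03], [-55.5, 102.48], [-74.3, 77.21], [-110.64, 120.58], [-84.22, 78.4], [-180, 180]. Speed limits (degrees/s): [147.25, 147.25, 180, 180, 180, 180].

INTERFACE

Orientations are given as a 3x3 rotation matrix whose columns are the frame's x, y, z axes.
In Python, from workcell import bot, fingers, kinematics, telemetry, vision, finish_job gives the robot as it stands. The module is installed in compiled form; this text tells all that it offers. Calls block until the motion is done:
- bot.move_to(position, orientation): joint-space move of the TCP to a pose.
- bot.move_l(position, vel=0.15, rot=None, f_stop=None): straight line of the TCP; rot=None keeps the orientation; vel is the mean speed in m/s. With f_stop (N) it stops when the force on the tool has changed by that much, and returns True; else False.
- bot.movej(angles): joint-space move.
- fingers.move_gripper(opening, grasp_force=None): opening from 0.0 (shut) to 1.0 (fully open); grasp_force is the grip in N (None keeps the last); returns when the fingers have stopped.
- bot.hold(seconds).
- kinematics.solve_ik(position, orientation): joint angles nearest the present ones, or None.
- telemetry.get_obs(): the state.
- vision.snapshot(name): name is "side" or "top"; returns a dict with "color" (420x560x3 uint8, blue, green, red), "depth" (420x560 float32, m along the optical axis (not along the pixel's ray), 0 where there is no reading), "fx", "fy", "cx", "cy" (pixels), "k1" (the pictures are not rectified: a ray, as slopes to the right and down, at radius r is drawn at 1 + k1 r^2 times it, then the intrinsics apply), "rvec" (rotation vector, rad) and "tvec" (3), from world to camera coordinates, as OpenCV has them. Camera axes: x right, y down, z forward; pixel columns grow to the right and rows downward; lengths in m; the calibration is good to about 2 mm. A picture is of the moment at which its call begins.
A pose or a line that the arm cannot do raises bot.IKError and nothing moves.
- finish_job(): hands the job in; it is judged then, once.
The state is a dict: "t": time; "joints": joint angles; "qvel": joint speeds; "tau": joint torques, N m; "position": TCP position; "eef_rot": TCP orientation; "contact_force": force on the tool from outside, world axes, zero at the start; "moment": the same for the moment, N m; "finger_gap": opening from 0.0 (shut) to 1.0 (fully open); "grasp_force": force on a finger pad.
Only numpy, scipy, OpenCV 4.12 (cv2) and the standard library are available. Lean on these libraries where they do the work, as an engineer would, in place of code of your own. Each camera call takes 0.05 s, during which the arm holds its last target. There are 200 camera calls.

TASK

Push the open upper drawer of the small drying cabinet home until it clicks in. Then turn the rinsed steel cup lying on the drip rest upside down onto the peg in the lower drawer, so that it sits all the way down on the peg, and push that drawer home too until it clicks in, with the cup still on its peg. Do not slam the drawers, and leave the other things on the bench where they are.

Things in the scene. Friction and masses are not known exactly. Their poses are not given: they have to be found in the camera images.
- cabinet_front (a point): Fixed white drying cabinet, 280 deep x 200 wide x 194 mm tall, two drawers one above the other; a carton on the rear half of its top reaches 234 mm. This point: the middle of its front at table height, in the plane of the closed drawer fronts; x points to its back, z up. Top plate (heights 184-194) and shelf (112-116 mm) end 12 mm or less behind it; open between lower front and shelf.
- tip_drawer (a joint): Upper drawer: metres it stands open (0 = home, grows along the cabinet's -x). It slides with about 1 N; from 11 to 5 mm a sprung detent resists with about 6 N, then pulls it home to 0. Grey front 196 wide, heights 117-183, 12 mm thick; a small lip stands out 7 mm near its top; tray 240 long, underside at 120 mm. It starts open, covering the peg below.
- dry_drawer (a joint): Lower drawer, same slide and detent (0 = home). Grey front 196 wide, heights 8-56 mm; tray walls up to 41 mm, tray inside 166 wide, inner floor 16 mm above the table. Carries the peg and, to its left (+y), a fixed strip of tips up to 36 mm above the table.
- tip_drawer_front (a point): Centre of the outer face of the upper drawer's front, 156 mm above the table. It has no handle but a steel lip 90 mm wide and 6 mm thick that stands out 7 mm, 176 mm above the table. Axes as the cabinet's.
- dry_drawer_front (a point): Centre of the outer face of the lower drawer's front, 41 mm above the table; a steel bar handle 90 mm wide and 8 mm thick runs across y at this height, its centreline 33 mm in front of the face. Axes as the cabinet's.
- peg_top (a point): Centre of the flat top of the upright peg in the lower drawer, 96 mm above the table: mushroom-shaped, top disc 40 mm across and 11 mm thick on an 18 mm stem; 67 mm behind the drawer's outer face and 18 mm to the -y side of its middle. Axes as the cabinet's.
- cup: Plain steel cup, straight-sided, outside diameter 60, height 80, wall 3, closed base 5 mm thick, 90 g. Origin: centre of the outside of its closed base; z runs along its axis to the open mouth. Starts lying in the drip rest, mouth pointing 25 degrees below level. Fully on the peg its mouth is down and its origin 101 mm above the table.
- cup_rim (a point): Centre of the cup's open mouth, 80 mm from its origin.
- rest: Fixed wire drip rest: two 8 mm rods 32 mm apart sloping down 25 degrees towards +x over a 130 x 90 x 4 mm plate; a low cross bar stops the cup's rim. Origin: underside, below the cup's axis, which passes 62 mm above it; the mouth points to the rest's +x. The rods stay within 20 mm either side, so fingers pass beside them.
- caddy: Bystander: white square pot 75 x 75 x 85 mm with pens and tweezers to 150 mm. Origin: underside.
- resin: Bystander: black bottle, 64 mm across, 150 mm tall. Origin: underside.
- dishes: Bystander: pile of four white dishes, 90 mm across, 47 mm tall. Origin: underside.
- bowl: Bystander: white bowl, 96 mm across, 45 mm tall. Origin: underside.
- jar: Bystander: amber jar, 60 mm across, 75 mm tall. Origin: underside.
- spatula: Bystander: spatula, 190 mm long, lying flat. Origin: its underside.
- sander: Bystander: yellow sanding block 110 x 60 x 35 mm. Origin: underside.
There are look-alikes about, which are no part of the job. What is shaped like the cup but green is not meant.

How it is judged:
By the outcome, as a careful person would: the job done as asked, in the order asked, and still so for the second after the job is handed in, with the robot touching nothing.
It also fails if it takes over 66 s, if anything falls off the work surface, if the arm or the gripper's body presses on something with over 40 N, if the wrist force passes 120 N, or if a joint passes its speed limit or range.

## Working session

There is one attempt and no reset: what is moved stays moved. The work goes in short steps, each a Python script; the robot and the scene stay as the last script left them, time stands still between calls to the robot, and variables do not carry over. Pictures are saved under pics/ and viewed, at most 10 in all, crops included, and the job is handed in when it is done.

```bash
mkdir -p pics; cat > h.py <<'E'
import numpy as np, cv2
from workcell import bot, fingers, kinematics, telemetry, vision, finish_job
def snap(n):
    s=vision.snapshot(n); np.savez(f'{n}.npz',**s); return s
def load(n): return dict(np.load(f'{n}.npz'))
def pts(s):
    """world point for each pixel from depth (H,W,3), nan if none"""
    H,W=s['depth'].shape; u,v=np.meshgrid(np.arange(W),np.arange(H))
    x,y=rays(s,u,v); d=np.where(s['depth']>0,s['depth'],np.nan)
    P=np.stack([x*d,y*d,d],-1)-s['tvec'].ravel()
    return P@cv2.Rodrigues(s['rvec'])[0]
def rays(s,u,v):
    xd=(u-s['cx'])/s['fx']; yd=(v-s['cy'])/s['fy']; x,y=xd,yd
    for _ in range(10):
        f=1+s['k1']*(x*x+y*y); x,y=xd/f,yd/f
    return x,y
def onplane(s,u,v,z):
    x,y=rays(s,np.asarray(u,float),np.asarray(v,float)); R=cv2.Rodrigues(s['rvec'])[0]
    d=np.stack([x,y,np.ones_like(x)],-1)@R; c=-R.T@s['tvec'].ravel()
    return c+d*((z-c[2])/d[...,2])[...,None]
E
python3 - <<'E'
from h import *
for n in('top','side'):
    s=snap(n); cv2.imwrite(f'pics/{n}0.png',s['color'])
    print(n,-cv2.Rodrigues(s['rvec'])[0].T@s['tvec'].ravel(),s['fx'],s['k1'],(s['depth']==0).mean())
print(telemetry.get_obs())
E
```

```text
top [0.44134369 0.01876438 1.3406181 ] 435.0835848687801 -0.14337138950448144 0.003971088435374149
side [ 0.12424107 -0.69111426  0.96782762] 442.34062645838884 -0.07366337829829533 0.003775510204081633
{'t': 0.1, 'joints': array([ 6.59373086e+01,  1.87294050e+01, -1.10848750e+01,  6.02754318e+01,
       -1.38435076e-03,  8.23115737e+01]), 'qvel': array([ 0.03783261, -0.21807365,  0.12538908,  0.05671161,  0.00145247,
       -0.00954082]), 'tau': array([ 1.40567545e-04, -4.44238365e+01,  2.63038158e+01,  7.86413642e-03,
       -1.56287583e-04, -8.04991700e-07]), 'position': array([0.15482839, 0.52721971, 0.23057543]), 'eef_rot': array([[-9.59440642e-01,  2.81910047e-01, -6.16357290e-04],
       [ 2.81910660e-01,  9.59439580e-01, -1.43955225e-03],
       [ 1.85533336e-04, -1.55492262e-03, -9.99998774e-01]]), 'contact_force': array([-0.15919674,  0.08447205, -0.58447498]), 'moment': array([-0.0132517 ,  0.04188453, -0.0356522 ]), 'grasp_force': 0.0, 'finger_gap': 0.9982797855037037}
```

View pics/top0.png

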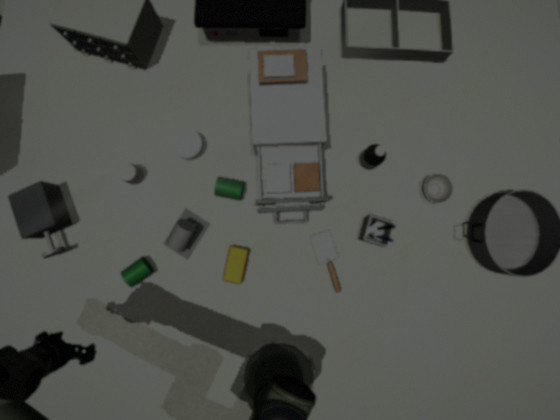

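View pics/side0.png

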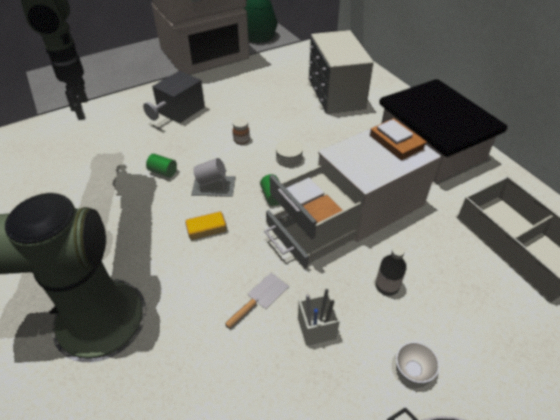

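Top view: robot at the bottom, cabinet at (288,95) with its drawers open toward the robot (fronts near (290,203), handle (291,215)). Cup candidates: grey cylinder on a rest at (183,235), green at (229,188) and green at (137,271). The grey one fits, since it is steel and lies on the drip rest. I'll confirm that in a crop and measure.

```bash
python3 - <<'E'
from h import *
t=load('top'); s=load('side')
a=cv2.resize(t['color'][195:275,140:230],None,fx=4.4,fy=4.4,interpolation=cv2.INTER_CUBIC)
b=cv2.resize(t['color'][125:235,235:345],None,fx=3.6,fy=3.6,interpolation=cv2.INTER_CUBIC)
h=min(a.shape[0],b.shape[0]); im=np.hstack([a[:h],b[:h]]); im=np.clip(im*1.8,0,255).astype('uint8')
cv2.imwrite('pics/crop.png',im)
P=pts(t); Q=pts(s); A=np.vstack([P.reshape(-1,3),Q.reshape(-1,3)])
p=A[~np.isnan(A).any(1)]
# cabinet top plate from top view
m=((abs(P[...,2]-.194)<.006)&(P[...,0]>.5)&(P[...,0]<1.1)&(abs(P[...,1])<.2)).astype('uint8')
n,l,st,c=cv2.connectedComponentsWithStats(m); k=1+st[1:,4].argmax(); v,u=np.where(l==k)
W=onplane(t,u,v,.194)[:,:2]; r=cv2.minAreaRect(W.astype('float32')); print('cab',r,cv2.boxPoints(r).round(4).tolist(),P[l==k][:,2].mean())
print(st[k])
# height profile
for nm,X in(('top',P),('side',Q)):
  q=X[(abs(X[...,1]-.01)<.15)&(X[...,0]>.4)&(X[...,0]<.72)&(X[...,2]>.15)&(X[...,2]<.2)]
  print(nm,'upper front',q.min(0),q.max(0),len(q))
# bases on ground z check
for nm,uv in (('top',(300,300)),('side',(150,250))):
  X=P if nm=='top' else Q; print(nm,X[uv[1],uv[0]])
print('cup px',P[235,183],Q[170,209])
E
```

```text
cab ((0.821060836315155, -0.009209506213665009), (0.2729666531085968, 0.20071657001972198), 3.615619421005249) [[0.6784999966621399, 0.08229999989271164], [0.6912000179290771, -0.11800000071525574], [0.9635999798774719, -0.10080000013113022], [0.9509000182151794, 0.09960000216960907]] 0.19370962993671853
[ 248   46   79   99 5362]
top upper front [ 0.52238015 -0.12375712  0.15000854] [0.7199751  0.08323258 0.19984051] 1520
side upper front [ 0.51683826 -0.12789785  0.15003606] [0.71997276 0.08163759 0.19862305] 1656
top [ 0.24084405 -0.06233688 -0.00064712]
side [ 0.17937253  0.14235629 -0.00153146]
cup px [0.43528808 0.2811121  0.09741658] [0.42430263 0.2694953  0.08854738]
```

View pics/crop.png

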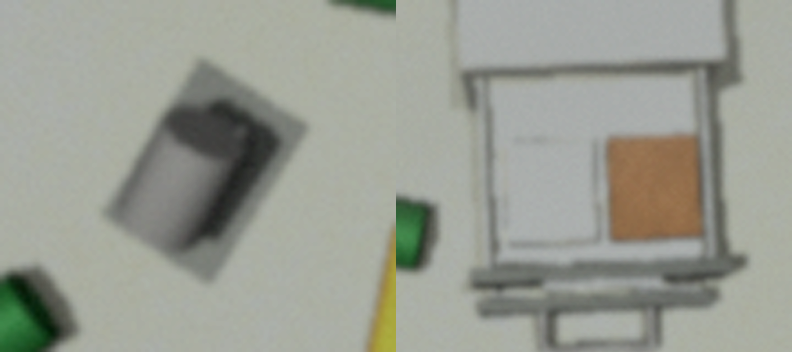

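The crop shows the grey steel cup on its plate (dark end ellipse at top0 ≈ (187,224)) and no green, so this is the one meant. I'll use depth to see which end is lower, and to measure the drawers.

```bash
cat > m.py <<'E'
from h import *
from scipy.optimize import least_squares
t=load('top'); s=load('side'); P=pts(t); Q=pts(s)
def sel(X,c,r,z0,z1): 
    return X[(np.hypot(X[...,0]-c[0],X[...,1]-c[1])<r)&(X[...,2]>z0)&(X[...,2]<z1)]
c=(.435,.275)
for nm,X in(('top',P),('side',Q),('both',None)):
    q=sel(X,c,.085,.05,.15) if X is not None else np.vstack([sel(P,c,.085,.05,.15),sel(Q,c,.085,.05,.15)])
    print(nm,len(q),q.mean(0).round(4))
    best=None
    for sg in(1,-1):
      for y0 in(-.6,-.3):
        def f(p,full=False):
            a=np.array([np.cos(p[2])*np.cos(p[3]),np.sin(p[2])*np.cos(p[3]),-np.sin(p[3])])
            d=q-np.array([p[0],p[1],.062]); h=d@a; r=np.linalg.norm(d-np.outer(h,a),axis=1)
            return (h,r) if full else r-.03
        R=least_squares(f,[*c,y0,sg*.436],loss='soft_l1',f_scale=.002)
        if best is None or R.cost<best.cost: best=R
    h,r=f(best.x,True); k=abs(r-.03)<.003
    print(' xy',best.x[:2].round(4),'yaw,pitch',np.degrees(best.x[2:]).round(1),'h',np.percentile(h[k],[0.5,2,98,99.5]).round(4),'med r',np.median(r).round(4),'inl',k.mean().round(2))
# drawer fronts/handle, in the cabinet frame
for nm,X in(('top',P),('side',Q)):
    yaw=np.radians(3.6); q=X[(abs(X[...,1])<.2)&(X[...,0]>.4)&(X[...,0]<.75)]
    d=q-np.array([.6849,-.0178,0]); xc=d[:,0]*np.cos(yaw)+d[:,1]*np.sin(yaw); yc=-d[:,0]*np.sin(yaw)+d[:,1]*np.cos(yaw)
    for z0,z1 in((.03,.048),(.05,.06),(.115,.15),(.15,.17),(.17,.19)):
        k=(q[:,2]>z0)&(q[:,2]<z1)&(abs(yc)<.1)&(xc<.0)
        if k.sum()>5:
            print(nm,z0,k.sum(),'xc pct',np.percentile(xc[k],[1,5,25,50,75]).round(4),'yc',np.percentile(yc[k],[1,99]).round(4))
E
python3 m.py
```

```text
top 644 [0.4353 0.291  0.0834]
 xy [0.4333 0.2957] yaw,pitch [-30.6 -25.2] h [-0.0374 -0.0357  0.0432  0.0448] med r 0.0294 inl 0.69
side 580 [0.4299 0.2786 0.0783]
 xy [0.4303 0.2953] yaw,pitch [-32.  -24.6] h [-0.0373 -0.0347  0.0437  0.0445] med r 0.0295 inl 0.68
both 1224 [0.4327 0.2851 0.081 ]
 xy [0.4318 0.2953] yaw,pitch [-31.8 -25. ] h [-0.0382 -0.0353  0.0437  0.0451] med r 0.0294 inl 0.67
top 0.03 226 xc pct [-0.2075 -0.2064 -0.2022 -0.1752 -0.1564] yc [-0.0836  0.0872]
top 0.05 255 xc pct [-0.1708 -0.17   -0.1677 -0.1648 -0.1618] yc [-0.0945  0.0952]
top 0.115 3037 xc pct [-0.1428 -0.1331 -0.1073 -0.0727 -0.0354] yc [-0.0854  0.0864]
top 0.15 122 xc pct [-0.1578 -0.1551 -0.1401 -0.1033 -0.0618] yc [-0.0875  0.0884]
top 0.17 411 xc pct [-0.1623 -0.1609 -0.1557 -0.1523 -0.1484] yc [-0.0942  0.0962]
side 0.03 585 xc pct [-0.2113 -0.2095 -0.1776 -0.1731 -0.1165] yc [-0.0981  0.0891]
side 0.05 284 xc pct [-0.1758 -0.1749 -0.1732 -0.1696 -0.1664] yc [-0.097   0.0944]
side 0.115 2694 xc pct [-0.1599 -0.1589 -0.113  -0.0796 -0.0408] yc [-0.0971  0.087 ]
side 0.15 263 xc pct [-0.1602 -0.1598 -0.159  -0.1581 -0.1501] yc [-0.0989  0.0919]
side 0.17 473 xc pct [-0.1665 -0.1653 -0.1592 -0.157  -0.1523] yc [-0.099   0.0938]
```

Cup geometry is consistent across both views. The raised closed base is at about (.466,.274,.081) and the mouth at (.404,.312,.047), heading 148°. Upper face is about 0.158 m and lower face about 0.172 m in front of the plate edge. Next I check reachability of every pose before moving.

```bash
cat >> h.py <<'E'
YAW=np.radians(3.6); C0=np.array([.6849,-.0178,0])
def cab(x,y,z): return C0+[x*np.cos(YAW)-y*np.sin(YAW),x*np.sin(YAW)+y*np.cos(YAW),z]
def rot(head,elev,sg=1):
    """tool z along heading, elev deg below level; closing line horizontal"""
    p,e=np.radians([head,elev]); z=np.array([np.cos(p)*np.cos(e),np.sin(p)*np.cos(e),-np.sin(e)])
    y=sg*np.array([-np.sin(p),np.cos(p),0]); return np.c_[np.cross(y,z),y,z]
CUPC=np.array([.4318,.2953,.062]); MH=148.2
M=np.array([np.cos(np.radians(MH))*np.cos(np.radians(25)),np.sin(np.radians(MH))*np.cos(np.radians(25)),-np.sin(np.radians(25))])
BASE=CUPC-.044*M
def at(g,R): return g+.019*R[:,2]   # TCP so that the grasp point is at g
E
python3 - <<'E'
from h import *
def ik(n,p,R):
    q=kinematics.solve_ik(p,R); print(n,p.round(3),None if q is None else np.round(q,0))
for sg in(1,-1):
  R=rot(3.6,60,sg)
  for x in(-.2,-.02): ik('up %d'%sg,cab(x,0,.15),R)
  for x in(-.26,-.06): ik('lo %d'%sg,cab(x,0,.04),R)
  for e in(35,45,55):          # place elevation
    R=rot(3.6,e,sg)
    for z in(.076,.17): ik(f'place{e} {sg}',at(cab(-.1055,-.018,z),R),R)
    # rest: tool angle from mouth dir is 90-e -> elevation 25+90-e... 
    R=rot(MH,25+90-e,-sg)
    for up in(0,.12): ik(f'rest{e} {sg}',at(BASE+.027*M+[0,0,up],R),R)
E
```

```text
up 1 [ 0.485 -0.03   0.15 ] [-19.   0. -58.   4.  11. -20.]
up 1 [ 0.665 -0.019  0.15 ] [-11.  18. -35.   8.   7. -13.]
lo 1 [ 0.425 -0.034  0.04 ] [-24.  14. -73. -24.  14. -25.]
lo 1 [ 0.625 -0.022  0.04 ] [-13.  26. -47. -11.   8. -14.]
place35 1 [ 0.596 -0.041  0.065] [-21.  37. -71. -71.  20. -15.]
place35 1 [ 0.596 -0.041  0.159] [-21.  17. -68. -47.  20. -15.]
rest35 1 [0.442 0.289 0.05 ] [ 21.  31. -22.  43.   8.  52.]
rest35 1 [0.442 0.289 0.17 ] [ 21.  23. -15.  58.   8.  52.]
place45 1 [ 0.594 -0.042  0.063] [-19.  27. -64. -43.  16. -17.]
place45 1 [ 0.594 -0.042  0.157] [-19.  11. -59. -23.  16. -17.]
rest45 1 [0.439 0.291 0.051] [ 17.  36. -16.  52.  15.  47.]
rest45 1 [0.439 0.291 0.171] [17. 28. -9. 66. 15. 47.]
place55 1 [ 0.592 -0.042  0.06 ] [-17.  22. -55. -20.  12. -17.]
place55 1 [ 0.592 -0.042  0.154] [-17.  10. -50.  -3.  12. -17.]
rest55 1 [0.437 0.292 0.053] [ 14.  41. -10.  61.  21.  41.]
rest55 1 [0.437 0.292 0.173] [14. 34. -4. 75. 21. 41.]
up -1 [ 0.485 -0.03   0.15 ] [-19.   0. -58.   4.  11. 160.]
up -1 [ 0.665 -0.019  0.15 ] [-11.  18. -35.   8.   7. 
[... 231 characters left out ...]
1.  17. -68. -47.  20. 165.]
rest35 -1 [0.442 0.289 0.05 ] [  21.   31.  -22.   43.    8. -128.]
rest35 -1 [0.442 0.289 0.17 ] [  21.   23.  -15.   58.    8. -128.]
place45 -1 [ 0.594 -0.042  0.063] [-19.  27. -64. -43.  16. 163.]
place45 -1 [ 0.594 -0.042  0.157] [-19.  11. -59. -23.  16. 163.]
rest45 -1 [0.439 0.291 0.051] [  17.   36.  -16.   52.   15. -133.]
rest45 -1 [0.439 0.291 0.171] [  17.   28.   -9.   66.   15. -133.]
place55 -1 [ 0.592 -0.042  0.06 ] [-17.  22. -55. -20.  12. 163.]
place55 -1 [ 0.592 -0.042  0.154] [-17.  10. -50.  -3.  12. 163.]
rest55 -1 [0.437 0.292 0.053] [  14.   41.  -10.   61.   21. -139.]
rest55 -1 [0.437 0.292 0.173] [  14.   34.   -4.   75.   21. -139.]
```

All reachable. Push the upper drawer now.

```bash
python3 - <<'E'
from h import *
fingers.move_gripper(0.0)
R=rot(3.6,60)
bot.move_to(cab(-.24,0,.22),R)
bot.move_l(cab(-.20,0,.148),.15)
print(bot.move_l(cab(-.05,0,.148),.09,f_stop=20), telemetry.get_obs()['contact_force'].round(1))
print(bot.move_l(cab(-.004,0,.148),.025,f_stop=14))
o=telemetry.get_obs(); d=o['position']-C0
print(o['t'],d.round(4),o['contact_force'].round(1))
bot.move_l(cab(-.08,0,.16),.15)
s=snap('side'); t=snap('top')
for n,X in(('top',pts(t)),('side',pts(s))):
    d=X-C0; xc=d[...,0]*np.cos(YAW)+d[...,1]*np.sin(YAW); yc=-d[...,0]*np.sin(YAW)+d[...,1]*np.cos(YAW)
    for z0,z1 in((.05,.06),(.14,.168)):
        k=(X[...,2]>z0)&(X[...,2]<z1)&(abs(yc)>.05)&(abs(yc)<.1)&(xc<.03)&(xc>-.25); print(n,z0,k.sum(),np.percentile(xc[k],[2,10,50]).round(4) if k.sum()>5 else '')
im=np.hstack([cv2.resize(t['color'][120:235,230:345],(390,390)),cv2.resize(s['color'][140:270,250:380],(390,390))])
cv2.imwrite('pics/u1.png',np.clip(im*1.6,0,255).astype('uint8'))
E
```

```text
False [-1.5 -0.1  0.2]
True
6.7 [-0.0257 -0.0016  0.1468] [-0.2 -0.1 -0. ]
top 0.05 92 [-0.1701 -0.1697 -0.1642]
top 0.14 87 [-0.0186 -0.0183 -0.0173]
side 0.05 145 [-0.1748 -0.1741 -0.1691]
side 0.14 316 [-0.0204 -0.0193 -0.017 ]
```

View pics/u1.png

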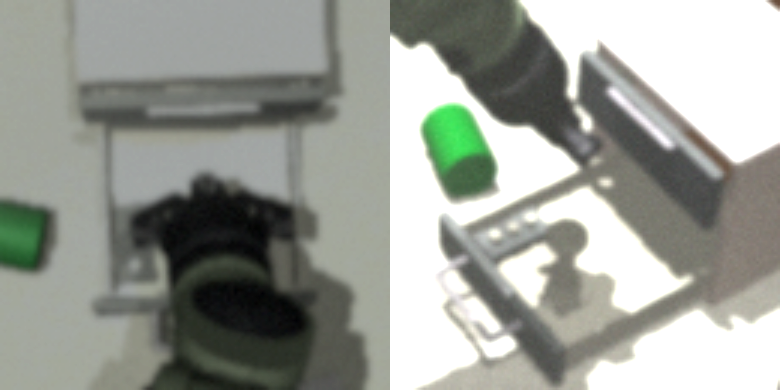

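The upper drawer is nearly in, with its face near crop pixel (650,130). The peg is now visible at (565,235). The stop may have tripped at the detent, so I'll press again gently and read the forces.

```bash
python3 - <<'E'
from h import *
bot.move_l(cab(-.045,0,.148),.12)
for x in(-.03,-.026,-.024,-.022,-.02,-.018,-.016,-.014,-.012,-.010,-.007):
    h=bot.move_l(cab(x,0,.148),.03,f_stop=25); o=telemetry.get_obs(); d=o['position']-C0
    print(x,h,d[0].round(4),o['contact_force'].round(1))
    if h or o['contact_force'][0]<-12: break
bot.move_l(cab(-.12,0,.25),.2)
bot.move_to(np.array([.45,.15,.28]),rot(148,80,-1)); fingers.move_gripper(1.0,40)
print(telemetry.get_obs()['t'])
s=snap('side'); t=snap('top')
def xy(X):
    d=X-C0; return d[...,0]*np.cos(YAW)+d[...,1]*np.sin(YAW),-d[...,0]*np.sin(YAW)+d[...,1]*np.cos(YAW)
for n,X in(('top',pts(t)),('side',pts(s))):
    xc,yc=xy(X)
    for z0,z1 in((.05,.06),(.14,.168)):
        k=(X[...,2]>z0)&(X[...,2]<z1)&(abs(yc)<.1)&(xc<.03)&(xc>-.25); print(n,z0,k.sum(),np.percentile(xc[k],[2,10,50]).round(4) if k.sum()>5 else '')
    k=(X[...,2]>.088)&(X[...,2]<.104)&(abs(yc)<.08)&(xc<-.05)&(xc>-.16); print(' peg',k.sum(),np.median(xc[k]).round(4),np.median(yc[k]).round(4),np.ptp(xc[k]),np.ptp(yc[k]))
E
```

```text
-0.03 False -0.03 [0.4 0.3 0.7]
-0.026 False -0.0259 [0.3 0.6 0.2]
-0.024 False -0.0253 [-6.7 -0.5  4.8]
-0.022 False -0.0249 [-14.2  -0.2   9.4]
11.7417
top 0.05 257 [-0.1707 -0.1698 -0.165 ]
top 0.14 99 [-0.0185 -0.0182 -0.0174]
 peg 145 -0.1073 -0.0172 0.03805619698312154 0.03540400679164306
side 0.05 327 [-0.1753 -0.1742 -0.1689]
side 0.14 539 [-0.0207 -0.0195 -0.0174]
 peg 145 -0.1096 -0.0214 0.04080088129943274 0.038617537356133366
```

Two pushes stopped hard at the same place (14 N, well above the detent), which suggests it's home. I'll cross-check against the cabinet's side wall edge, then grasp the cup.

```bash
python3 - <<'E'
from h import *
s=load('side'); X=pts(s); d=X-C0; xc=d[...,0]*np.cos(YAW)+d[...,1]*np.sin(YAW); yc=-d[...,0]*np.sin(YAW)+d[...,1]*np.cos(YAW)
for z in(.07,.09,.105,.13,.15,.17,.19):
    k=(abs(X[...,2]-z)<.006)&(yc<-.09)&(yc>-.115)&(xc<.29)&(xc>-.03); print(z,k.sum(),np.percentile(xc[k],[1,5,99]).round(4),np.median(yc[k]).round(4))
R=rot(MH,70,-1); D=.024
g=BASE+.027*M
bot.move_to(g+D*R[:,2]-.10*R[:,2],R)
print(bot.move_l(g+D*R[:,2],.12,f_stop=10))
fingers.move_gripper(0.0,40)
o=telemetry.get_obs(); print(o['t'],o['position']-(g+D*R[:,2]),o['finger_gap'],o['grasp_force'],o['contact_force'].round(1))
s=snap('side'); cv2.imwrite('pics/g1.png',np.clip(1.6*cv2.resize(s['color'][100:230,150:300],(600,520)),0,255).astype('uint8'))
E
```

```text
0.07 179 [0.0041 0.0096 0.2667] -0.1013
0.09 181 [0.0038 0.0073 0.2672] -0.1011
0.105 201 [0.005 0.008 0.267] -0.101
0.13 231 [-0.019  -0.0167  0.2665] -0.1008
0.15 227 [-0.0198 -0.0168  0.2701] -0.1006
0.17 231 [-0.0189 -0.0153  0.2681] -0.1006
0.19 457 [-2.000e-04  8.000e-03  2.674e-01] -0.0986
False
13.9583 [ 0.00057171 -0.00023156  0.00094934] 0.7040477450010778 42.04637009650469 [ 0.4 -2.9  5.3]
```

View pics/g1.png

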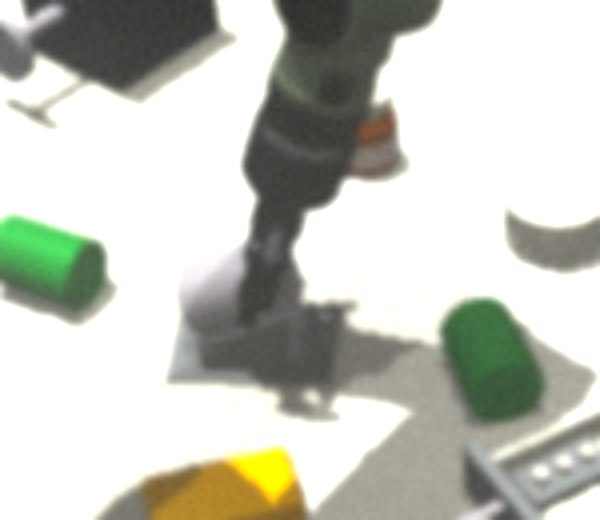

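The cup is gripped at the right place (pads at crop (265,280)). The side wall check leaves the upper face maybe 5 mm proud of where home should be. Time allows, so I'll let the cup go in its rest and press the drawer harder with a vertical tool, to be sure before going on.

```bash
python3 - <<'E'
from h import *
R=telemetry.get_obs()['eef_rot']; p=telemetry.get_obs()['position']
fingers.move_gripper(1.0); bot.move_l(p-.11*R[:,2],.2); 
V=rot(3.6,89.9)
bot.move_to(cab(-.10,0,.20),V); fingers.move_gripper(0.0)
bot.move_l(cab(-.06,0,.150),.15)
for x in list(np.arange(-.045,.01,.003)):
    h=bot.move_l(cab(x,0,.150),.03,f_stop=35); o=telemetry.get_obs(); d=o['position']-C0
    print(x.round(3),h,d[0].round(4),o['contact_force'].round(1))
    if h or o['contact_force'][0]<-28: break
bot.move_l(cab(-.07,0,.155),.15)
print(telemetry.get_obs()['t'])
for n in('top','side'):
    s=snap(n);X=pts(s);d=X-C0; xc=d[...,0]*np.cos(YAW)+d[...,1]*np.sin(YAW); yc=-d[...,0]*np.sin(YAW)+d[...,1]*np.cos(YAW)
    k=(X[...,2]>.14)&(X[...,2]<.168)&(abs(yc)<.1)&(xc<.03)&(xc>-.04); print(n,k.sum(),np.percentile(xc[k],[2,10,50]).round(4))
cv2.imwrite('pics/u2.png',np.clip(1.6*cv2.resize(s['color'][130:240,260:400],(700,550),interpolation=cv2.INTER_CUBIC),0,255).astype('uint8'))
E
```

```text
-0.045 False -0.045 [ 0.7  0.1 -0.3]
-0.042 False -0.0418 [-1.  -0.6 -0.9]
-0.039 False -0.0387 [-0.4 -0.  -0.1]
-0.036 False -0.0358 [-0.3 -0.4 -0.4]
-0.033 False -0.0355 [-7.3 -0.8  4.9]
-0.03 False -0.0351 [-14.9  -0.9  10.3]
-0.027 False -0.0301 [-6.4 -0.7  3.4]
-0.024 False -0.0246 [-3.  -0.1  2. ]
-0.021 False -0.0245 [-13.4  -0.8   7. ]
-0.018 False -0.0246 [-22.8  -1.4  13.1]
-0.015 False -0.0246 [-31.4  -3.1  18.3]
21.3
top 28 [-0.0069 -0.0068 -0.0061]
side 248 [-0.0094 -0.0086 -0.0069]
```

View pics/u2.png

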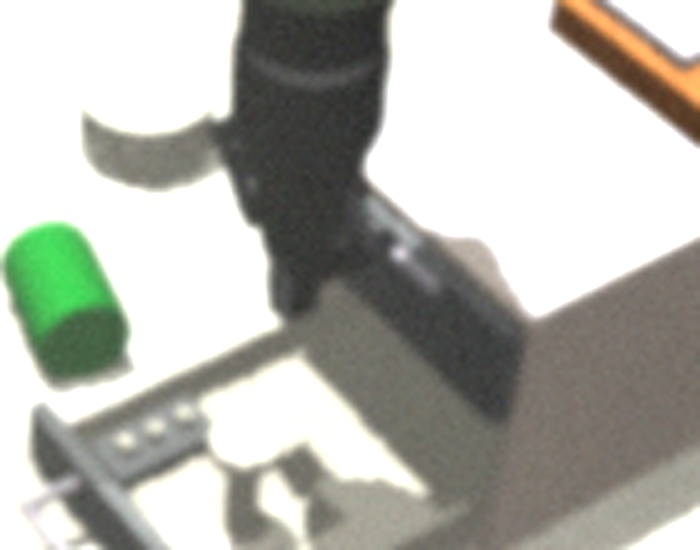

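The harder push took it 11 mm further, through the detent to a hard stop (31 N with no motion). The face is now flush at -0.007, so it is home. The detent here takes about 15 N. Now the cup: grasp, lift and carry to above the peg.

```bash
python3 - <<'E'
from h import *
bot.move_l(cab(-.12,0,.25),.25)
R=rot(MH,70,-1); D=.024; g=BASE+.027*M; Rp=rot(3.6,45)
print('mouth dir at place',(Rp@R.T@M).round(3))
bot.move_to(g+(D-.12)*R[:,2],R); fingers.move_gripper(1.0)
print(bot.move_l(g+D*R[:,2],.15,f_stop=10))
fingers.move_gripper(0.0,50)
bot.move_l(g+D*R[:,2]+[0,0,.15],.15)
P=cab(-.1065,-.019,.19)+D*Rp[:,2]
bot.move_to(P,Rp)
o=telemetry.get_obs(); print(o['t'],o['finger_gap'],o['grasp_force'],o['contact_force'].round(1))
for n in('top','side'): snap(n)
s=load('side');t=load('top')
im=np.hstack([cv2.resize(t['color'][130:230,230:330],(390,390)),cv2.resize(s['color'][130:260,250:380],(390,390))])
cv2.imwrite('pics/p1.png',np.clip(im*1.6,0,255).astype('uint8'))
E
```

```text
mouth dir at place [ 0.  0. -1.]
False
27.8083 0.7021616981996016 53.98358188569546 [-0.2 -0.1 -0.2]
```

View pics/p1.png

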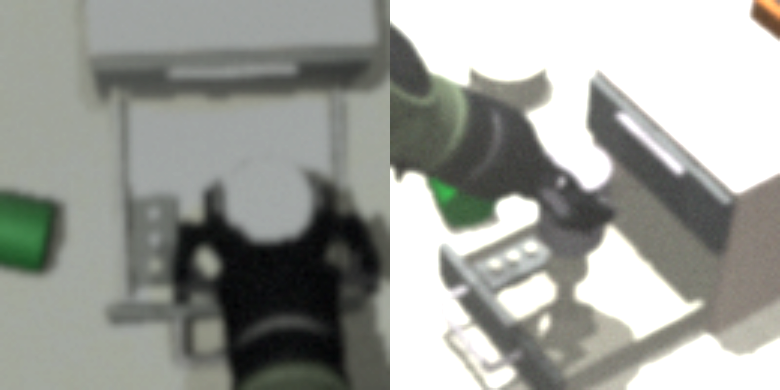

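The cup hangs mouth-down above the peg (bright base at crop (268,200)), and the upper drawer is flush. I'll check the base centre against the peg in the same views.

```bash
python3 - <<'E'
from h import *
for n in('top','side'):
    X=pts(load(n)); d=X-C0; xc=d[...,0]*np.cos(YAW)+d[...,1]*np.sin(YAW); yc=-d[...,0]*np.sin(YAW)+d[...,1]*np.cos(YAW)
    k=(X[...,2]>.20)&(X[...,2]<.235)&(abs(yc+.019)<.05)&(abs(xc+.1065)<.05)&(load(n)['color'].mean(-1)>85)
    p=np.c_[xc[k],yc[k]].astype('float32'); print(n,k.sum(),p.mean(0),np.median(X[k][:,2]),cv2.minEnclosingCircle(p))
E
```

```text
top 345 [-0.10372996 -0.01762743] 0.21310242583451178 ((-0.10382383316755295, -0.017244765534996986), 0.02848302759230137)
side 235 [-0.10066272 -0.0200287 ] 0.21370819723258017 ((-0.11394232511520386, -0.020583851262927055), 0.03802300989627838)
```

Cup is 3 mm too far in along x and well inside the 7 mm clearance. I'll correct it and lower with a force stop.

```bash
python3 - <<'E'
from h import *
Rp=rot(3.6,45); off=.024*Rp[:,2]
P=lambda z:cab(-.1092,-.019,z)+off
bot.move_l(P(.19),.1)
print(bot.move_l(P(.10),.1,f_stop=8)); o=telemetry.get_obs(); print((o['position']-off)[2],o['contact_force'].round(1))
print(bot.move_l(P(.070),.03,f_stop=8)); o=telemetry.get_obs(); print((o['position']-off-C0).round(4),o['contact_force'].round(1),o['t'])
E
```

```text
False
0.1005214209005254 [-0.9  0.2 -1.1]
True
[-0.1067 -0.0258  0.0771] [ 0.5 -0.9  3.9] 29.9583
```

Contact came at the height expected for fully seated. Release, back off, and verify.

```bash
python3 - <<'E'
from h import *
o=telemetry.get_obs(); R=rot(3.6,45)
fingers.move_gripper(1.0); bot.move_l(o['position']-.13*R[:,2],.15); bot.move_l(cab(-.34,0,.2),.25); 
for n in('top','side'):
    s=snap(n); X=pts(s); d=X-C0; xc=d[...,0]*np.cos(YAW)+d[...,1]*np.sin(YAW); yc=-d[...,0]*np.sin(YAW)+d[...,1]*np.cos(YAW)
    k=(X[...,2]>.085)&(X[...,2]<.12)&(abs(yc+.019)<.05)&(abs(xc+.1065)<.05)&(s['color'].mean(-1)>100)
    print(n,k.sum(),np.median(xc[k]),np.median(yc[k]),np.percentile(X[k][:,2],[5,50,95]).round(4))
    k=(X[...,2]>.05)&(X[...,2]<.06)&(abs(yc)<.1)&(xc<-.13)&(xc>-.25); print(' face',np.percentile(xc[k],[2,10]).round(4))
    k=(X[...,2]>.14)&(X[...,2]<.168)&(abs(yc)<.1)&(xc<.03)&(xc>-.04); print(' upper',np.percentile(xc[k],[2,10,50]).round(4))
t=load('top')
im=np.hstack([cv2.resize(t['color'][130:230,230:330],(390,390)),cv2.resize(s['color'][130:260,250:380],(390,390))])
cv2.imwrite('pics/p2.png',np.clip(im*1.4,0,255).astype('uint8')); print(telemetry.get_obs()['t'])
E
```

```text
Traceback (most recent call last):
workcell.IKError: the arm cannot follow that straight line within its joint ranges
```

```bash
python3 - <<'E'
from h import *
o=telemetry.get_obs(); R=rot(3.6,45); p=o['position']; print(o['t'],((p-C0)).round(3),o['finger_gap'])
if abs(p[2]-.06)<.02:
    bot.move_l(p-.085*R[:,2],.12)
bot.move_to(cab(-.27,0,.2),rot(3.6,62))
for n in('top','side'):
    s=snap(n); X=pts(s); d=X-C0; xc=d[...,0]*np.cos(YAW)+d[...,1]*np.sin(YAW); yc=-d[...,0]*np.sin(YAW)+d[...,1]*np.cos(YAW)
    k=(X[...,2]>.085)&(X[...,2]<.12)&(abs(yc+.019)<.05)&(abs(xc+.1065)<.05)&(s['color'].mean(-1)>100)
    print(n,k.sum(),np.median(xc[k]),np.median(yc[k]),np.percentile(X[k][:,2],[5,50,95]).round(4))
    k=(X[...,2]>.05)&(X[...,2]<.06)&(abs(yc)<.1)&(xc<-.13)&(xc>-.25); print(' face',np.percentile(xc[k],[2,10]).round(4))
    k=(X[...,2]>.14)&(X[...,2]<.168)&(abs(yc)<.1)&(xc<.03)&(xc>-.04); print(' upper',np.percentile(xc[k],[2,10,50]).round(4))
t=load('top')
im=np.hstack([cv2.resize(t['color'][130:230,230:330],(390,390)),cv2.resize(s['color'][130:260,250:380],(390,390))])
cv2.imwrite('pics/p2.png',np.clip(im*1.4,0,255).astype('uint8')); print(telemetry.get_obs()['t'])
E
```

```text
31.3583 [-0.181 -0.031  0.152] 0.9980610472828828
top 190 -0.10784635212435367 -0.01731617379845121 [0.0962 0.1002 0.1039]
 face [-0.1695 -0.1684]
 upper [-0.0073 -0.0071 -0.0065]
side 312 -0.11063635109893422 -0.021191788831399848 [0.0975 0.1005 0.1035]
 face [-0.174  -0.1731]
 upper [-0.0097 -0.0085 -0.007 ]
32.225
```

View pics/p2.png

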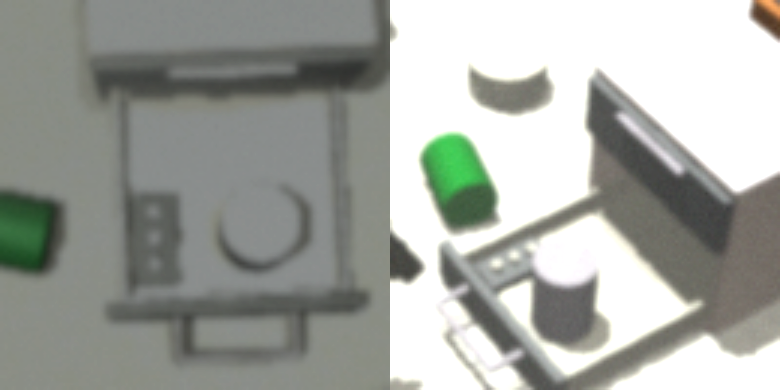

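Cup base at 100 mm, level: it is fully on the peg (crop (262,225) / (565,265)). Now push the lower drawer by its handle with closed fingers.

```bash
python3 - <<'E'
from h import *
R=rot(3.6,75); z=.027
fingers.move_gripper(0.0)
bot.move_to(cab(-.245,0,.12),R); bot.move_l(cab(-.245,0,z),.12)
print(bot.move_l(cab(-.219,0,z),.04,f_stop=25))
print(bot.move_l(cab(-.085,0,z),.07,f_stop=25), telemetry.get_obs()['contact_force'].round(1))
for x in np.arange(-.08,-.03,.003):
    h=bot.move_l(cab(x,0,z),.025,f_stop=35); o=telemetry.get_obs(); d=o['position']-C0
    print(x.round(3),h,d[0].round(4),d[2].round(4),o['contact_force'].round(1))
    if h or o['contact_force'][0]<-26: break
bot.move_l(cab(-.14,0,z+.01),.12); bot.move_to(cab(-.24,0,.2),R)
for n in('top','side'):
    s=snap(n); X=pts(s); d=X-C0; xc=d[...,0]*np.cos(YAW)+d[...,1]*np.sin(YAW); yc=-d[...,0]*np.sin(YAW)+d[...,1]*np.cos(YAW)
    for a,b in((.046,.058),(.14,.168)):
        k=(X[...,2]>a)&(X[...,2]<b)&(abs(yc)<.1)&(xc<.03)&(xc>-.2); print(n,a,k.sum(),np.percentile(xc[k],[2,10,50]).round(4))
t=load('top')
im=np.hstack([cv2.resize(t['color'][110:240,225:355],(390,390)),cv2.resize(s['color'][130:260,250:380],(390,390))])
cv2.imwrite('pics/e1.png',np.clip(im*1.4,0,255).astype('uint8')); print(telemetry.get_obs()['t'])
E
```

```text
False
False [ 0.3  0.2 -0.7]
-0.08 False -0.0793 0.0271 [-0.1 -0.1  0.4]
-0.077 False -0.0765 0.0271 [-0.1  0.9  0.7]
-0.074 False -0.0735 0.0271 [0.7 0.3 0.3]
-0.071 False -0.0705 0.0271 [-0.1  0.9  0.6]
-0.068 False -0.0675 0.0271 [0.2 1.1 0.3]
-0.065 False -0.0645 0.0271 [ 0.3  0.2 -0.1]
-0.062 False -0.0623 0.0267 [-2.1  0.6  1.1]
-0.059 False -0.0617 0.0258 [-7.8 -0.5  1.9]
-0.056 False -0.0613 0.0247 [-12.8  -1.3   4.5]
-0.053 False -0.0609 0.0236 [-17.7  -3.1   7.3]
-0.05 False -0.0605 0.0225 [-22.8  -2.9   8. ]
-0.047 False -0.0538 0.0228 [-4.3 -0.6 -7.2]
-0.044 False -0.0503 0.0237 [-12.3  -0.5  -0.3]
-0.041 False -0.0501 0.0229 [-19.1  -2.    5.2]
-0.038 False -0.0497 0.0219 [-25.5  -3.    8.3]
-0.035 False -0.0494 0.0206 [-30.1  -2.8   8. ]
top 0.046 260 [-0.0388 -0.0069 -0.0019]
top 0.14 74 [-0.0075 -0.007  -0.0063]
side 0.046 335 [-0.0311 -0.0083 -0.0039]
side 0.14 400 [-0.0094 -0.0086 -0.007 ]
43.5
```

View pics/e1.png

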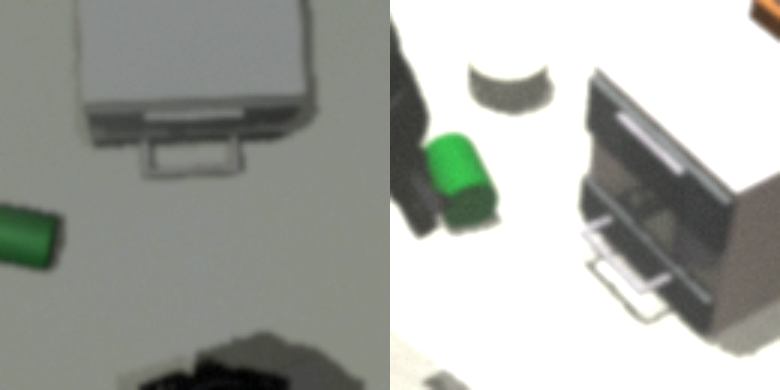

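Both fronts are flush (-0.007/-0.008 for each), and the lower drawer also jumped the last 11 mm through its detent. The cup stands upright behind the lower front at crop (650,215), and the arm is clear.

```bash
python3 -c "
from h import *
print(finish_job())"
```

```text
the job is handed in; nothing more can be done
None
```

I handed the job in at about 43.5 s of the 66 s: both drawers measured flush at their stops after going through the detent, and the cup is upside down, fully seated on its peg (base measured at 100 mm) before I closed the lower drawer and upright in there afterwards.

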